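# Set the zoom collar of the upright measuring lens to its marked stop and lock it

### The job

On the upright measuring lens, turn the zoom collar by pushing its lever round until it clicks into the stop marked by the tall index pin, so that the lever points at that pin. Then push the lock bolt fully home, so that the collar is locked there, and leave the other things on the table undisturbed.

Things in the scene. Friction and masses are not known exactly. Their poses are not given: they have to be found in the camera images.
- unit: upright zoom lens, fixed: grey round flange (280 mm across, 14 mm thick), dark fixed barrel (96 mm across, glass top 122 mm above the table) at its centre. Origin on the barrel axis at table height. The lever sweeps around the unit's +x; the lock bolt is on its -x side. An aluminium click housing (36 mm wide, 76 mm tall) stands 72 to 106 mm from the axis, 100 degrees from +x towards +y
- collar (a joint): angle (rad) of the zoom collar, a ribbed ring 120 mm across, 72 to 98 mm above the table; positive is counter-clockwise from above, 0 has its lever along the unit's +x. Seven click stops 20 degrees apart, -60 to +60; limits 64. Leaving a stop takes 5 to 8 N at mid-lever; past half way it snaps by itself into the next stop and stays. Starts in a stop, -20, 0 or +20, rarely balanced half way. Blocked while locked
- pointer (a point): point in line with the lever, 124 mm from the barrel axis, 95 mm above the table: 12 mm beyond the lever's outer end. It lies straight above the index pin when the collar is at the marked stop
- lever_mid (a point): middle of the lever's top edge, 88 mm from the barrel axis, 112 mm above the table. The lever is a flat upright aluminium plate on the collar, standing out radially from 60 to 112 mm from the axis, 12 mm thick, 78 to 112 mm above the table; push it sideways on either flat face
- index_pin: the tall index pin that marks the stop: plain round steel, 16 mm diameter, 55 mm tall, on the flange near its rim, 124 mm from the barrel axis, its top 69 mm above the table, lower than the lever. Origin at the centre of its foot, 14 mm above the table. It stands at -60, -40, +40 or +60 degrees of the collar; short plugs fill the other three places
- plug_a: short round steel plug of 16 mm diameter, 8 mm tall, standing on the flange 124 mm from the barrel axis and filling a pin hole that is not in use; origin at the centre of its foot. Fixed, not to be used
- plug_b: short round steel plug of 16 mm diameter, 8 mm tall, standing on the flange 124 mm from the barrel axis and filling a pin hole that is not in use; origin at the centre of its foot. Fixed, not to be used
- plug_c: short round steel plug of 16 mm diameter, 8 mm tall, standing on the flange 124 mm from the barrel axis and filling a pin hole that is not in use; origin at the centre of its foot. Fixed, not to be used
- lock (a joint): travel (m) of the lock bolt: 0 is fully home (locked), growing as it is drawn out from the barrel, up to 0.024; starts at 0.017 to 0.023. It slides level along the unit's x axis on an aluminium block (68 to 138 mm from the axis, 70 mm tall) with about 2 N friction and stays put. Its nose goes between pins under the collar: only in a stop can it go home, else it stops 5 to 9 mm short
- lock_knob (a point): centre of the top of the bolt's black upright round knob, 18 mm diameter, 67 to 113 mm above the table, 100 mm from the barrel axis when home and up to 124 mm when drawn out; push it towards the barrel
- ring_gauge: bystander: loose steel ring, 80 mm across, 24 mm tall, beside the lens; origin at the centre of its underside
- v_block: bystander: loose dark steel V-block, 70 x 50 x 44 mm, beside the lens; origin at the centre of its underside
- bracket: bystander: loose machined aluminium fork, 80 x 60 x 82 mm, on the perforated plate; origin at the centre of its underside

How it is judged:
On the way:
1. with the lock bolt still drawn out, the collar rests in the stop marked by the index pin (horizontal distance between pointer and index_pin below 0.009 m and value of joint lock above 0.01 m and velocity of joint collar between -0.1 and 0.1 rad/s), for 0.2 s.
At the end, for the whole second after the job is handed in: the lever points at the index pin (the pointer point within 9 mm horizontally of the pin's axis, about 4 degrees), the lock bolt is home to within 3 mm, and the collar is at rest (horizontal distance between pointer and index_pin below 0.009 m and value of joint lock below 0.003 m and velocity of joint collar between -0.05 and 0.05 rad/s); the robot touches nothing.
It fails at once if a bystander (ring gauge, V-block, bracket) was moved more than 25 mm or tipped over (distance of any of ring_gauge, v_block, bracket from where it was at the start of the episode above 0.025 m or angle between any of ring_gauge, v_block, bracket's own z axis and vertical above 0.5 rad).
It also fails if it takes over 61 s, if anything falls off the work surface, if the arm or the gripper's body presses on something with over 40 N, if the wrist force passes 120 N, or if a joint passes its speed limit or range.

### The arm

A 6-joint arm with a two-finger parallel gripper is mounted at the origin on the work surface. World frame = base frame: x ahead of the robot, y to its left, z up, the work surface at z = 0. Lengths are in m, angles in rad, forces in N, time in s.
With the tool pointing down it reaches from about 0.25 to 0.725 m from the base axis. Payload 4 kg.
Tool frame: the origin (TCP) lies on the centre line of the jaws, within the pads' length; the fingertips stand 22 mm ahead of it and the grasp point (between the pads) lies 3 mm ahead of it; x points along the fingers, y is the direction in which the jaws open and shut, and the axes are right-handed (so a half turn about x gives the same grasp; the last joint's range is limited). The gripper opens to 85 mm and grips with 20 to 120 N. Pads are 22 mm wide; open, the fingers measure 114 mm over their backs; the gripper's body (76 mm by 85 mm) begins 54 mm behind the grasp point. The pads swing forward as they close: fully open they stand 13 mm farther back than shut.
Start: joints at [1.122, 0.241, 0.005, 1.335, 0, 1.571], TCP at [0.217, 0.45, 0.253] pointing down, gripper open.
Joint ranges: [-2.72, 2.72], [-1.05, 1.87], [-1.09, 1.28], [-1.99, 2.15], [-1.42, 1.44], [-3.14, 3.14]. Speed limits (rad/s): [2.79, 2.79, 3.14, 3.14, 3.14, 3.14].

### API

Orientations are given as a rotation vector (axis times angle).
In Python, from plant import sense, grab_frame, calibration, sign_off gives the robot as it stands.
- The arm moves only by the tool apply_moves, never from a script. Its argument "increments" is a list of rows, each a list of 3 entries, a list of its own where there are three numbers: the turn, a rotation vector about the world's x, y, z in degrees, then the shift along the world's x, y, z in m, then the closure, from 0 (fully open) to 1 (shut). A call has 1 to 20 rows; each row is the pose to reach, as a shift and turn from the pose commanded when the call began; what a row does not reach only later rows make up. A row lasts 1/12 s, in which the tool goes at most 41.7 mm and 7.16 degrees, less where a joint would pass 70% of its speed; a pose out of reach is approached as far as the arm can. A call with a gripper value outside its range is refused whole. The fingers move at their own pace and stop on an object; the grip force is fixed at half the most. Time passes only in rows, so rows that repeat a pose let the fingers close. It gives the time, the measured TCP pose, the force and the opening at its end, in the units of the state.
- sense(): the state, without advancing time (a new reading comes with each control period).
- grab_frame(name): name is "side" or "top" or "wrist"; returns the picture (400x640x3 uint8, red, green, blue); there is no depth.
- calibration(name): a dict with "vertical_fov" (degrees; the focal length in pixels is half the picture's height over the tangent of half this angle, whatever the lens; pixels are square), "cx", "cy" (the principal point, pixels), "R" (3x3) and "t" (3): a world point X has camera coordinates R X + t; the wrist camera has in their place "T_tool_cam" (4x4, takes a point from camera to tool coordinates, whose origin is the TCP and whose axes are the tool frame's). Camera axes: x right, y down, z forward; pixel columns grow to the right and rows downward; lengths in m; the calibration is good to about 2 mm. A picture is of the moment at which its call begins: read the wrist's pose just before it. calibration takes no time and is no camera call.
- sign_off(): hands the job in, once; it reports no verdict.
The state is a dict: "t": time; "q": joint angles; "joint_vel": joint speeds; "joint_efforts": joint torques, N m; "ee_pos": TCP position; "eef_rot": TCP orientation; "contact_force": force on the tool from outside, world axes, zero at the start; "torque": the same for the moment, N m; "width": opening from 0.0 (shut) to 1.0 (fully open).
Only numpy, scipy, OpenCV 4.12 (cv2) and the standard library are available. Lean on these libraries where they do the work, as an engineer would, in place of code of your own. Each camera call takes 0.05 s, during which the arm holds its last target.

## Working session

There is one attempt and no reset: what is moved stays moved. The work goes in short steps, Python scripts to look and compute and a tool call to move; the robot and the scene stay as the last step left them, time stands still between calls to the robot, and variables do not carry over. Pictures are saved under pics/ and viewed, and the job is handed in when it is done.

Besides the shell and the picture viewer there is one more tool, called by a JSON object that holds its "method" and its "body". apply_moves: Moves the arm, as the interface text tells. Its arguments: {"type":"object","properties":{"increments":{"type":"array","items":{"type":"array"}}},"required":["increments"]}

```bash
mkdir -p pics; python3 - <<'E'
from plant import *
import cv2
for n in ["top","side"]:
    im=grab_frame(n); cv2.imwrite(f"pics/{n}0.png",im[:,:,::-1]); print(n,calibration(n))
print(calibration("wrist")); print(sense())
E
```

```text
top {'vertical_fov': 57.57579824338356, 'cx': 319.7773149790082, 'cy': 198.72876285517592, 'R': array([[-0.02150541, -0.99924083, -0.03248508],
       [-0.98780402,  0.02624867, -0.15347385],
       [ 0.15421003,  0.02878838, -0.9876186 ]]), 't': array([-0.03351087,  0.56494038,  0.86132648])}
side {'vertical_fov': 42.029226890074824, 'cx': 325.3166807848149, 'cy': 206.20020828241246, 'R': array([[ 9.86568336e-01, -1.63348527e-01, -4.20564420e-04],
       [-9.31780667e-02, -5.60644730e-01, -8.22797262e-01],
       [ 1.34166934e-01,  8.11784913e-01, -5.68334838e-01]]), 't': array([-0.57300059,  0.10809434,  1.28923298])}
{'vertical_fov': 65.26182573910893, 'cx': 317.33672028765665, 'cy': 194.7003963408614, 'T_tool_cam': array([[ 9.15865603e-04, -2.57417537e-01,  9.66299836e-01,
        -1.21319215e-01],
       [ 9.99999140e-01, -6.71589499e-04, -1.12671418e-03,
        -1.04447690e-05],
       [ 9.38992812e-04,  9.66300037e-01,  2.57416700e-01,
        -6.52992313e-02],
       [ 0.00000000e+00,  0.00000000e+00,  0.00000000e+00,
         1.00000000e+00]])}
{'t': 0.1, 'q': array([ 1.12202610e+00,  2.41337062e-01,  3.83357722e-03,  1.33518069e+00,
       -1.82416801e-06,  1.57080538e+00]), 'joint_vel': array([ 8.99383561e-05, -1.02077481e-03,  2.29990837e-03, -5.01323318e-04,
       -4.19941891e-04, -3.46691758e-04]), 'joint_efforts': array([-7.22528457e-04, -3.73137796e+01,  2.53009915e+01,  1.08681337e-02,
        5.32946956e-06,  9.39143270e-07]), 'ee_pos': array([0.21669997, 0.45001401, 0.25249253]), 'eef_rot': array([ 0.35049848,  1.54241378, -0.35341035]), 'contact_force': array([0.16510966, 0.27784893, 0.21537853]), 'torque': array([0.04626484, 0.05787119, 0.02168929]), 'width': 0.9976231831031047}
```

View pics/top0.png

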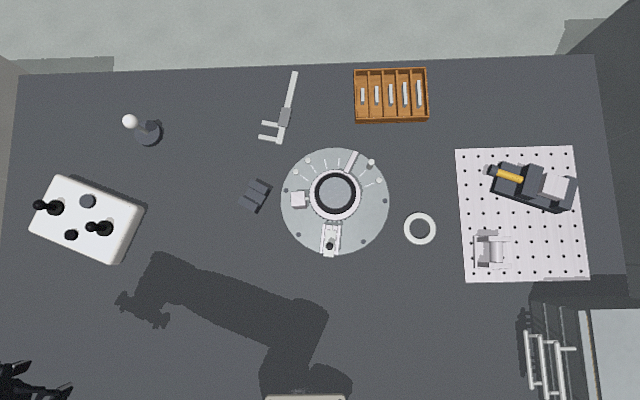

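View pics/side0.png

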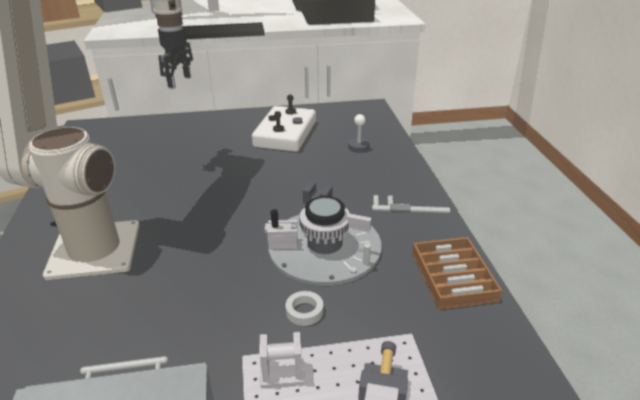

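The top view shows the lens at about (335,200), the lever near (350,160), a tall pin near (371,163) and the knob near (330,243). The ring is at (420,228) and the V-block at (256,195). I'll zoom in next.

```bash
python3 - <<'E'
import cv2
a=cv2.imread("pics/top0.png")[138:263,270:400]; b=cv2.imread("pics/side0.png")[175:295,255:395]
cv2.imwrite("pics/topz.png",cv2.resize(a,(624,600),interpolation=cv2.INTER_CUBIC))
cv2.imwrite("pics/sidez.png",cv2.resize(b,(700,600),interpolation=cv2.INTER_CUBIC))
E
```

```text
(no output)
```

View pics/topz.png

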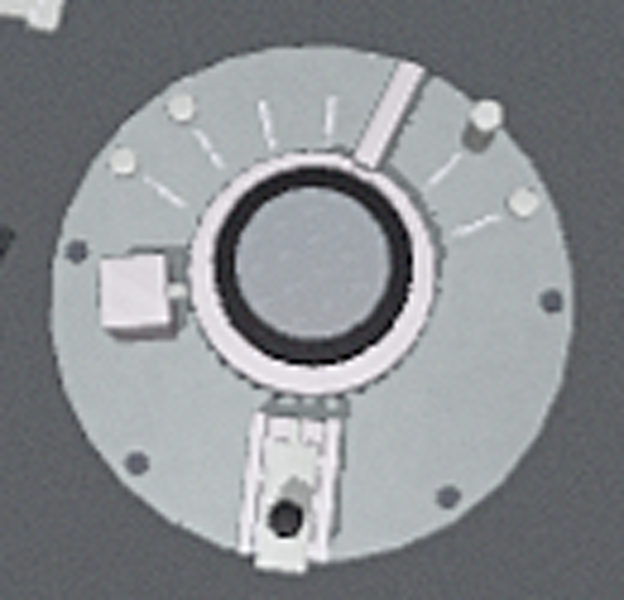

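View pics/sidez.png

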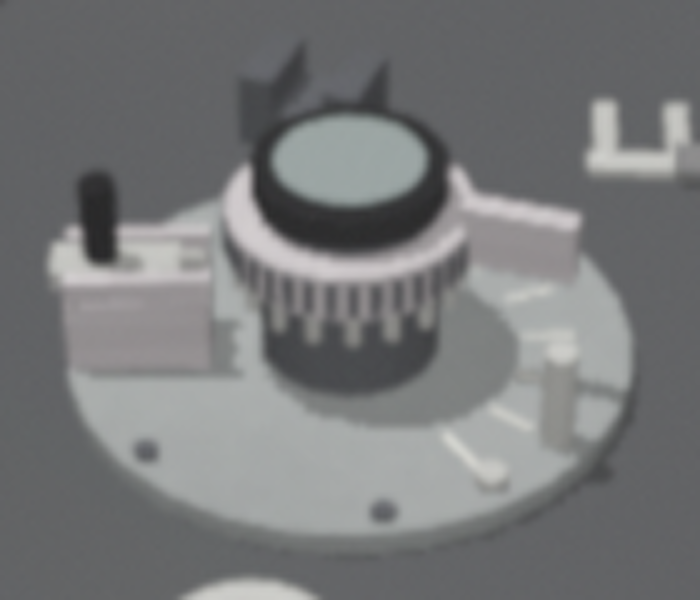

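```bash
cat > h.py <<'E'
import numpy as np, cv2
from plant import *
def ray(cam,u,v,z):
    c=calibration(cam);f=200/np.tan(np.radians(c['vertical_fov']/2))
    R=c['R'];C=-R.T@c['t'];d=R.T@np.array([(u-c['cx'])/f,(v-c['cy'])/f,1]);return C+d*(z-C[2])/d[2]
E
python3 - <<'E'
from h import *
im=cv2.imread("pics/top0.png")
T=lambda a,b:(270+(a+.5)/4.8-.5,138+(b+.5)/4.8-.5)
S=lambda a,b:(255+(a+.5)/5-.5,175+(b+.5)/5-.5)
c=ray("top",*T(312,263),.122)
cf=ray("top",*T(312,304),.014)
print("axis",c,"flange",cf, "side glass", ray("side",*S(349,160),.122))
for n,p,z in [("pin",(488,113),.069),("pa",(181,107),.022),("pb",(122,160),.022),("pc",(524,203),.022),("levend",(412,66),.112),("levbase",(368,166),.112),("knob",(286,512),.113),("house",(135,290),.076)]:
    P=ray("top",*T(*p),z);d=P-c
    print(n,P.round(4),"r",np.hypot(d[0],d[1]).round(4),"ang",np.degrees(np.arctan2(d[1],d[0])).round(1))
for n,p,z in [("pin",(562,352),.069),("knob",(96,180),.113),("levend",(580,218),.112)]:
    print("side",n,ray("side",*S(*p),z))
# ring, vblock
for n,p,z in [("ring",(420,228),.024),("vb",(256,195),.044)]: print(n,ray("top",*p,z))
E
```

```text
axis [ 0.56528851 -0.08332557  0.122     ] flange [ 0.56178277 -0.0840644   0.014     ] side glass [ 0.56510836 -0.08184614  0.122     ]
pin [ 0.6494 -0.1755  0.069 ] r 0.1248 ang -47.6
pa [ 0.6699 -0.0164  0.022 ] r 0.1242 ang 32.6
pb [0.6415 0.0159 0.022 ] r 0.1251 ang 52.5
pc [ 0.6119 -0.198   0.022 ] r 0.1238 ang -67.9
levend [ 0.6628 -0.1347  0.112 ] r 0.1102 ang -27.8
levbase [ 0.6137 -0.1117  0.112 ] r 0.0561 ang -30.4
knob [ 0.4491 -0.068   0.113 ] r 0.1172 ang 172.5
house [0.562  0.0048 0.076 ] r 0.0882 ang 92.2
side pin [ 0.64880658 -0.17512759  0.069     ]
side knob [ 0.44643747 -0.06579456  0.113     ]
side levend [ 0.66551065 -0.13182987  0.112     ]
ring [ 0.48675995 -0.29396127  0.024     ]
vb [0.57749995 0.11220497 0.044     ]
```

```bash
python3 - <<'E'
from h import *
from scipy.spatial.transform import Rotation as Ro
s=sense();R=Ro.from_rotvec(s['eef_rot']).as_matrix();print(R.round(3))
ya=np.degrees(np.arctan2(R[1,1],R[0,1]));print("tool y yaw",ya)
c=np.array([.5645,-.083]);yaw=-7.6
def pt(r,ang,off): # off tangential ccw
    a=np.radians(ang);return c+r*np.array([np.cos(a),np.sin(a)])+off*np.array([-np.sin(a),np.cos(a)])
p0=s['ee_pos'][:2]
for n,(r,a,o) in dict(approach=(92,-27.6,40),touch=(92,-27.6,17),p5=(92,-32.6,17),half=(92,-37.6,17),p14=(92,-41.6,17),p16=(92,-43.6,17),end=(92,-47.6,17)).items():
    p=pt(r/1e3,a,o/1e3);print(n,p.round(4),"shift",(p-p0).round(4),np.hypot(*p))
E
```

```text
[[-0.001  0.434  0.901]
 [-0.002  0.901 -0.434]
 [-1.    -0.002  0.   ]]
tool y yaw 64.28684147908
approach [ 0.6646 -0.0902] shift [ 0.4479 -0.5402] 0.6706526355691567
touch [ 0.6539 -0.1106] shift [ 0.4372 -0.5606] 0.6631870586172527
p5 [ 0.6512 -0.1182] shift [ 0.4345 -0.5683] 0.6618137426899247
half [ 0.6478 -0.1257] shift [ 0.4311 -0.5757] 0.6598398308501282
p14 [ 0.6446 -0.1314] shift [ 0.4279 -0.5814] 0.6578346849867177
p16 [ 0.6428 -0.1341] shift [ 0.4261 -0.5841] 0.6566922090946872
end [ 0.6391 -0.1395] shift [ 0.4224 -0.5895] 0.6541319991947007
```

{"method": "apply_moves", "body": {"increments": [[[0,0,-51],[0.22,-0.27,0],1],[[0,0,-51],[0.22,-0.27,0],1],[[0,0,-51],[0.22,-0.27,0],1],[[0,0,-51],[0.22,-0.27,0],1],[[0,0,-51],[0.22,-0.27,0],1],[[0,0,-51],[0.22,-0.27,0],1],[[0,0,-51],[0.22,-0.27,0],1],[[0,0,-51],[0.22,-0.27,0],1],[[0,0,-51],[0.22,-0.27,0],1],[[0,0,-102],[0.448,-0.54,-0.05],1],[[0,0,-102],[0.448,-0.54,-0.05],1],[[0,0,-102],[0.448,-0.54,-0.05],1],[[0,0,-102],[0.448,-0.54,-0.05],1],[[0,0,-102],[0.448,-0.54,-0.05],1],[[0,0,-102],[0.448,-0.54,-0.05],1],[[0,0,-102],[0.448,-0.54,-0.05],1],[[0,0,-102],[0.448,-0.54,-0.05],1],[[0,0,-102],[0.448,-0.54,-0.05],1],[[0,0,-102],[0.448,-0.54,-0.05],1]]}}

```text
t: 1.68
ee_pos: [0.6663, -0.0943, 0.1998]
eef_rot: [1.676, 0.819, -1.682]
contact_force: [-0.4, 0.8, -0.6]
width: -0.001
```

```bash
python3 - <<'E'
from h import *
from scipy.spatial.transform import Rotation as Ro
s=sense();R=Ro.from_rotvec(s['eef_rot']).as_matrix();print(s['t'],s['ee_pos'],s['width'],R.round(3),s['q'])
cv2.imwrite("pics/w1.png",grab_frame("wrist")[:,:,::-1])
E
```

```text
1.6833 [ 0.66628137 -0.09425424  0.19978479] -0.001026727783386608 [[-0.003  0.788 -0.616]
 [-0.001 -0.616 -0.788]
 [-1.    -0.001  0.002]] [-1.39948852e-01  6.20698778e-01  4.48194537e-01  1.40078343e+00
 -1.39075821e-03  2.09455804e+00]
```

View pics/w1.png

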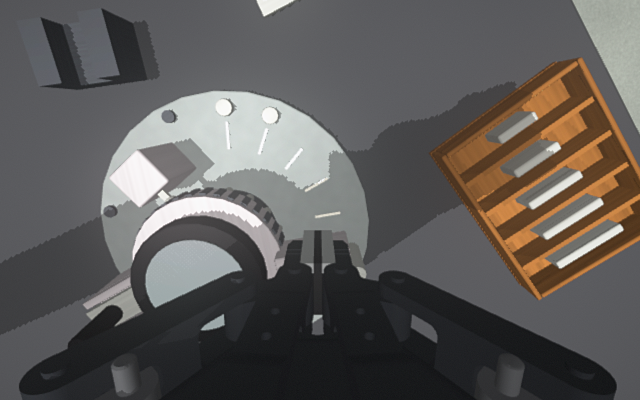

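The wrist view shows clear space beside the lever, which is partly hidden behind the fingers. The plugs are at (223,107) and (270,115), and the fingers are shut. I'll lower the tool next.

{"method": "apply_moves", "body": {"increments": [[[0,0,0],[0.002,0.002,-0.03],1],[[0,0,0],[0.002,0.002,-0.06],1],[[0,0,0],[0.002,0.002,-0.075],1],[[0,0,0],[0.002,0.002,-0.085],1],[[0,0,0],[0.002,0.002,-0.085],1],[[0,0,0],[0.002,0.002,-0.085],1]]}}

```text
t: 2.23
ee_pos: [0.6667, -0.0867, 0.1187]
eef_rot: [1.675, 0.823, -1.675]
contact_force: [1.0, 0.1, 0.1]
width: -0.001
```

```bash
python3 - <<'E'
from h import *
s=sense();print(s['t'],s['ee_pos'],s['contact_force'])
for n in ["side","top"]:
    im=grab_frame(n)[:,:,::-1]
    im=im[175:295,255:395] if n=="side" else im[100:263,260:420]
    cv2.imwrite(f"pics/{n}2.png",cv2.resize(im,None,fx=3.6,fy=3.6,interpolation=cv2.INTER_CUBIC))
E
```

```text
2.2333 [ 0.66668658 -0.0866524   0.11874233] [1.04263354 0.10944444 0.10736195]
```

View pics/side2.png

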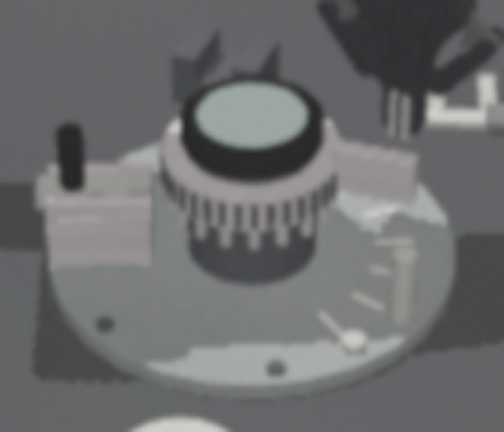

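View pics/top2.png

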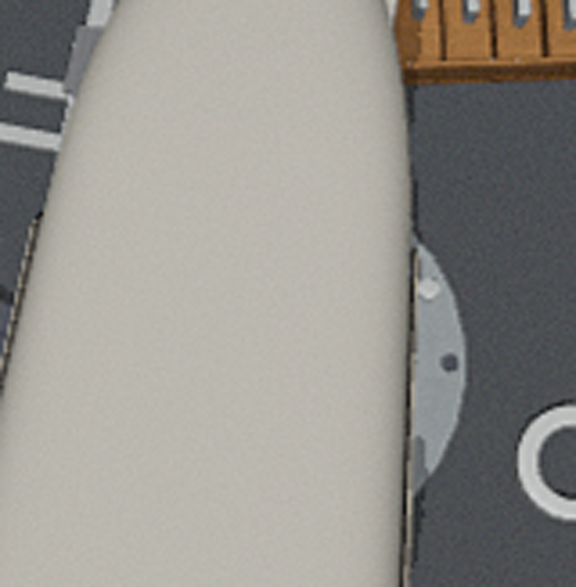

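The side view shows the fingers just behind the lever plate, near (400,115), with the linkage clear of the barrel. The top view is blocked by the arm. I'll push in small steps.

{"method": "apply_moves", "body": {"increments": [[[0,0,0],[-0.007,-0.012,0],1],[[0,0,0],[-0.012,-0.02,0],1],[[0,0,0],[-0.013,-0.023,0],1],[[0,0,0],[-0.0145,-0.027,0],1],[[0,0,0],[-0.016,-0.031,0],1],[[0,0,0],[-0.0175,-0.034,0],1]]}}

```text
t: 2.83
ee_pos: [0.6495, -0.1214, 0.119]
eef_rot: [1.677, 0.823, -1.674]
contact_force: [0.0, 1.8, 1.4]
width: -0.0
```

{"method": "apply_moves", "body": {"increments": [[[0,0,0],[-0.001,-0.002,0],1],[[0,0,0],[-0.0015,-0.003,0],1],[[0,0,0],[-0.002,-0.004,0],1],[[0,0,0],[-0.002,-0.004,0],1]]}}

```text
t: 3.17
ee_pos: [0.6473, -0.1262, 0.1182]
eef_rot: [1.675, 0.821, -1.676]
contact_force: [0.2, 0.3, 0.0]
width: 0.001
```

```bash
cat >> h.py <<'E'
def side(fn):
    im=grab_frame("side")[:,:,::-1][175:295,255:395]
    cv2.imwrite(fn,cv2.resize(im,None,fx=5,fy=5,interpolation=cv2.INTER_CUBIC))
E
python3 - <<'E'
from h import *
s=sense();print(s['t'],s['ee_pos'],s['contact_force']);side("pics/s3.png")
E
```

```text
3.1667 [ 0.647325   -0.12619302  0.11821803] [0.16317365 0.29756    0.04668221]
```

View pics/s3.png

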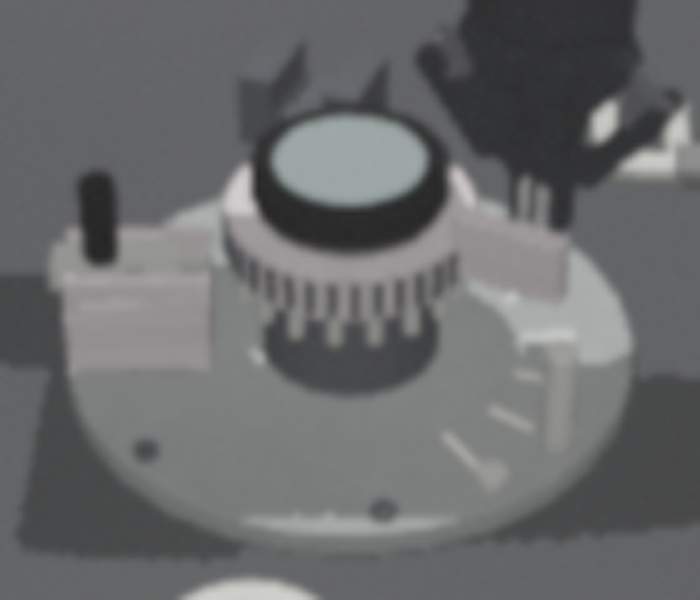

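The lever has moved: its end's top corner is now near (568,238), and the force has dropped to about zero. That fits being roughly half way, so I'll continue in small steps.

{"method": "apply_moves", "body": {"increments": [[[0,0,0],[-0.001,-0.0015,0],1],[[0,0,0],[-0.002,-0.003,0],1],[[0,0,0],[-0.0025,-0.004,0],1],[[0,0,0],[-0.0025,-0.004,0],1]]}}

```text
t: 3.55
ee_pos: [0.6446, -0.1299, 0.1182]
eef_rot: [1.675, 0.822, -1.676]
contact_force: [-1.3, 0.3, 0.2]
width: -0.002
```

```bash
python3 - <<'E'
from h import *
s=sense();print(s['t'],s['ee_pos'],s['contact_force']);side("pics/s4.png")
E
```

```text
3.55 [ 0.64463301 -0.12990051  0.11817758] [-1.30374092  0.25083559  0.22513426]
```

View pics/s4.png

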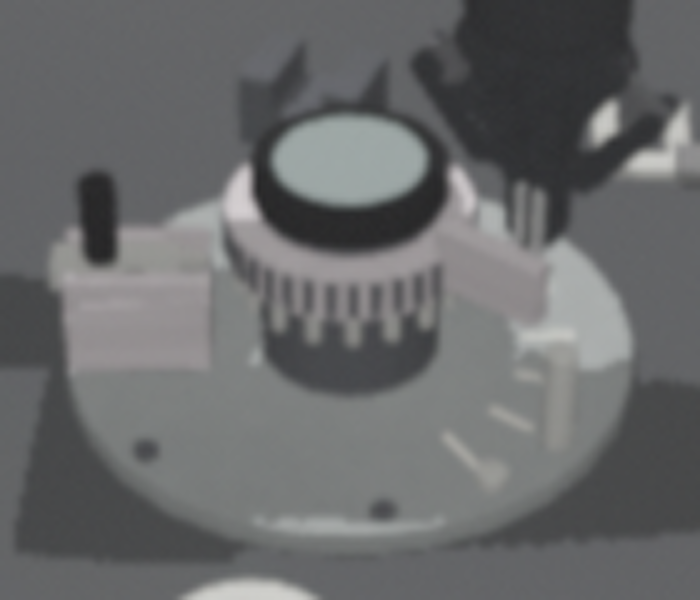

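The lever snapped into the next stop and cleared the finger. Its end is now near (548,262), radially in line with the pin. I'll retreat, lift and check before touching the lock.

{"method": "apply_moves", "body": {"increments": [[[0,0,0],[0.01,0.018,0],1],[[0,0,0],[0.01,0.018,0.04],1],[[0,0,0],[0.01,0.018,0.08],1],[[0,0,60],[-0.234,0.067,0.09],1],[[0,0,60],[-0.234,0.067,0.09],1],[[0,0,60],[-0.234,0.067,0.09],1],[[0,0,60],[-0.234,0.067,0.09],1],[[0,0,60],[-0.234,0.067,0.09],1],[[0,0,60],[-0.234,0.067,0.09],1],[[0,0,60],[-0.234,0.067,0.09],1],[[0,0,60],[-0.234,0.067,0.09],1],[[0,0,120],[-0.234,0.067,0.09],1],[[0,0,120],[-0.234,0.067,0.09],1],[[0,0,120],[-0.234,0.067,0.09],1],[[0,0,120],[-0.234,0.067,0.09],1],[[0,0,120],[-0.234,0.067,0.09],1],[[0,0,120],[-0.234,0.067,0.09],1],[[0,0,120],[-0.234,0.067,0.09],1],[[0,0,120],[-0.234,0.067,0.09],1],[[0,0,120],[-0.234,0.067,0.09],1]]}}

```text
t: 5.27
ee_pos: [0.4109, -0.0625, 0.2085]
eef_rot: [0.101, 1.568, -0.101]
contact_force: [1.4, -0.2, -0.8]
width: -0.003
```

```bash
python3 - <<'E'
from h import *
s=sense();print(s['t'],s['ee_pos'],s['contact_force'],s['q'])
cv2.imwrite("pics/w5.png",grab_frame("wrist")[:,:,::-1])
side("pics/s5.png")
im=grab_frame("top")[:,:,::-1][138:263,270:400]
cv2.imwrite("pics/t5.png",cv2.resize(im,(624,600),interpolation=cv2.INTER_CUBIC))
E
```

```text
5.2667 [ 0.41092514 -0.06252048  0.20850262] [ 1.39940404 -0.16451926 -0.82071568] [-1.50896741e-01  1.01358628e-01 -2.84970899e-01  1.18401793e+00
 -1.34351593e-04 -2.19950007e-02]
```

View pics/w5.png

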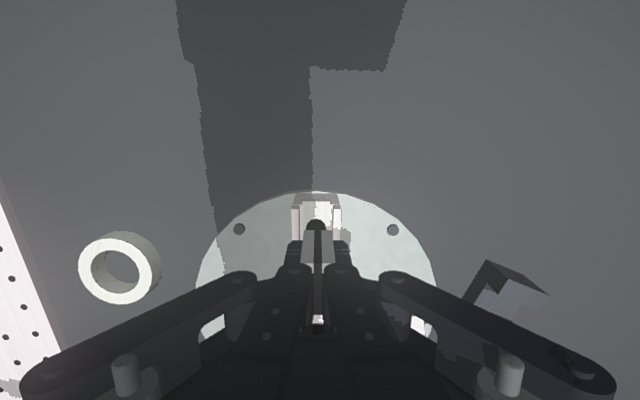

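View pics/s5.png

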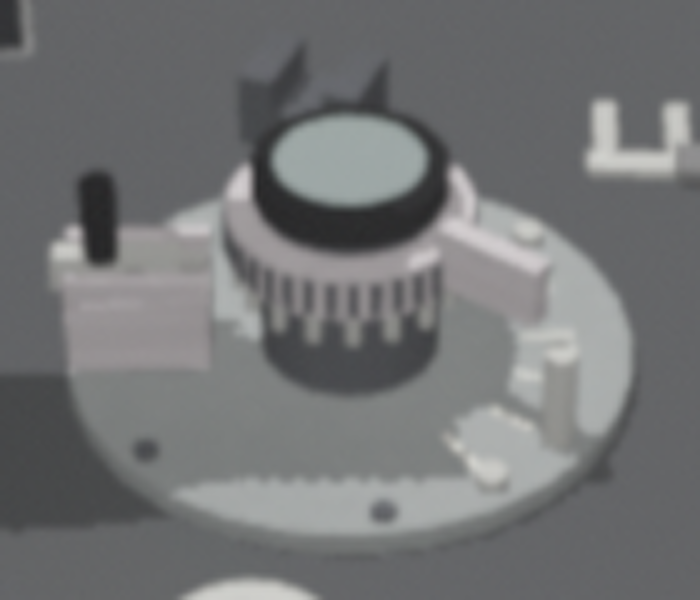

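View pics/t5.png

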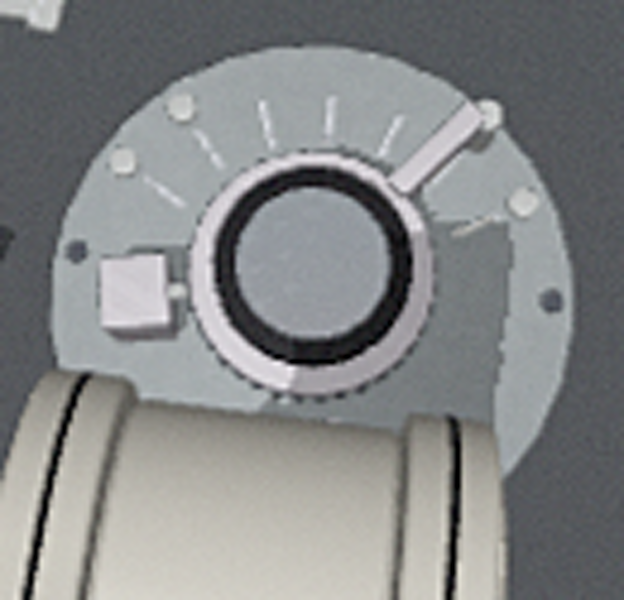

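```bash
python3 - <<'E'
from h import *
from scipy.spatial.transform import Rotation as Ro
T=lambda a,b:(270+(a+.5)/4.8-.5,138+(b+.5)/4.8-.5)
c=np.array([.5645,-.083])
for n,p in [("end",(474,112)),("base",(400,185))]:
    P=ray("top",*T(*p),.112);d=P[:2]-c;print(n,P,np.hypot(*d),np.degrees(np.arctan2(d[1],d[0])))
s=sense();W=np.eye(4);W[:3,:3]=Ro.from_rotvec(s['eef_rot']).as_matrix();W[:3,3]=s['ee_pos']
k=calibration("wrist");M=np.linalg.inv(W@k['T_tool_cam']);f=200/np.tan(np.radians(k['vertical_fov']/2))
for n,P in dict(knob=(.4475,-.067,.113),tip=(.411,-.0625,.187),blockend=(.5645-.138*.991,-.083+.138*.132,.07)).items():
    q=M[:3]@np.r_[P,1];print(n,f*q[0]/q[2]+k['cx'],f*q[1]/q[2]+k['cy'],q[2])
E
```

```text
end [ 0.63893166 -0.16372485  0.112     ] 0.10980242837163114 -47.32266007762207
base [ 0.60391815 -0.12677816  0.112     ] 0.05890940262358834 -47.999908845544795
knob 318.3374832427628 251.54240011582434 0.2357573313196749
tip 317.6337875675712 248.02975030238827 0.1547840192959828
blockend 317.63953237226474 209.1876337032308 0.27218928408196896
```

In the top view the lever lies at -47.6° in world axes, which matches the pin's bearing of -47.6°. The wrist and side views show the knob ahead of the fingers, still drawn out. Next I'll lower the fingers behind the knob.

{"method": "apply_moves", "body": {"increments": [[[0,0,0],[-0.01,0.001,-0.03],1],[[0,0,0],[-0.01,0.001,-0.06],1],[[0,0,0],[-0.01,0.001,-0.08],1],[[0,0,0],[-0.01,0.001,-0.095],1],[[0,0,0],[-0.01,0.001,-0.095],1],[[0,0,0],[-0.01,0.001,-0.095],1]]}}

```text
t: 5.92
ee_pos: [0.4004, -0.0614, 0.113]
eef_rot: [0.107, 1.57, -0.107]
contact_force: [-0.1, -0.0, 0.7]
width: 0.002
```

```bash
python3 - <<'E'
from h import *
s=sense();print(s['t'],s['ee_pos'],s['contact_force'])
im=grab_frame("side")[:,:,::-1][165:285,225:365]
cv2.imwrite("pics/s6.png",cv2.resize(im,None,fx=5,fy=5,interpolation=cv2.INTER_CUBIC))
E
```

```text
5.9167 [ 0.40035897 -0.06143498  0.11302143] [-0.06247865 -0.03540445  0.66151596]
```

View pics/s6.png

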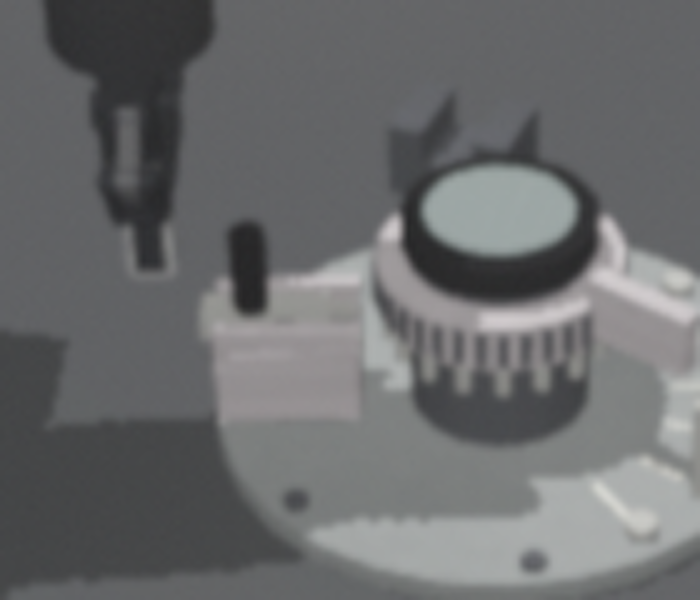

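The side view shows the fingertips at (150,270), behind the knob at (248,265), with room to spare and above the bolt plate. I'll push towards the barrel along the unit's x.

{"method": "apply_moves", "body": {"increments": [[[0,0,0],[0.01,-0.001,0],1],[[0,0,0],[0.016,-0.002,0],1],[[0,0,0],[0.02,-0.0026,0],1],[[0,0,0],[0.024,-0.0031,0],1],[[0,0,0],[0.028,-0.0036,0],1],[[0,0,0],[0.032,-0.0042,0],1],[[0,0,0],[0.035,-0.0046,0],1],[[0,0,0],[0.038,-0.005,0],1],[[0,0,0],[0.04,-0.0052,0],1],[[0,0,0],[0.042,-0.0055,0],1]]}}

```text
t: 6.8
ee_pos: [0.4429, -0.0671, 0.1132]
eef_rot: [0.106, 1.569, -0.106]
contact_force: [-2.5, 0.1, 2.0]
width: 0.003
```

{"method": "apply_moves", "body": {"increments": [[[0,0,0],[0.001,0,0],1],[[0,0,0],[0.002,-0.0003,0],1],[[0,0,0],[0.002,-0.0003,0],1]]}}

```text
t: 7.05
ee_pos: [0.445, -0.0673, 0.1132]
eef_rot: [0.106, 1.568, -0.106]
contact_force: [-1.6, -0.6, 0.1]
width: -0.002
```

```bash
python3 - <<'E'
from h import *
s=sense();print(s['t'],s['ee_pos'],s['contact_force'])
im=grab_frame("side")[:,:,::-1][165:285,225:365]
cv2.imwrite("pics/s7.png",cv2.resize(im,None,fx=5,fy=5,interpolation=cv2.INTER_CUBIC))
E
```

```text
7.05 [ 0.44502954 -0.06734087  0.11321556] [-1.62257728 -0.62718864  0.09878694]
```

View pics/s7.png

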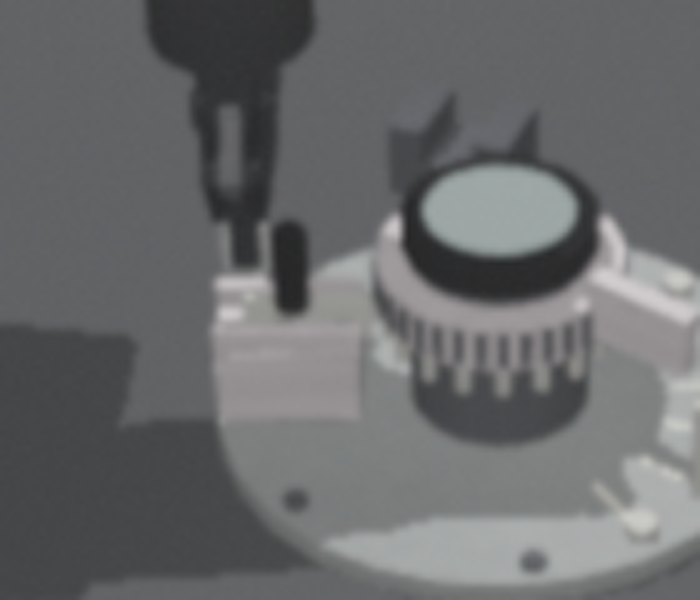

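The knob has moved from (248,265) to about (290,265) in the view, but the force is still only the friction of about 2 N. I'll push on until the stop shows in the force.

{"method": "apply_moves", "body": {"increments": [[[0,0,0],[0.001,0,0],1],[[0,0,0],[0.002,-0.0003,0],1],[[0,0,0],[0.002,-0.0003,0],1]]}}

```text
t: 7.35
ee_pos: [0.4455, -0.0674, 0.1131]
eef_rot: [0.106, 1.571, -0.106]
contact_force: [-5.3, 1.0, 4.4]
width: 0.0
```

{"method": "apply_moves", "body": {"increments": [[[0,0,0],[0.001,0,0],1],[[0,0,0],[0.002,-0.0003,0],1],[[0,0,0],[0.002,-0.0003,0],1]]}}

```text
t: 7.6
ee_pos: [0.4456, -0.0675, 0.1128]
eef_rot: [0.106, 1.575, -0.106]
contact_force: [-9.7, 0.6, 7.0]
width: 0.0
```

It has stopped hard at x = 0.4455, exactly where I worked out home to be, and the force is rising. I'll press a little more, then retreat.

{"method": "apply_moves", "body": {"increments": [[[0,0,0],[0.002,-0.0003,0],1],[[0,0,0],[0.004,-0.0005,0],1],[[0,0,0],[0.004,-0.0005,0],1]]}}

```text
t: 7.85
ee_pos: [0.4457, -0.0676, 0.112]
eef_rot: [0.107, 1.583, -0.106]
contact_force: [-17.6, 1.6, 11.4]
width: 0.001
```

{"method": "apply_moves", "body": {"increments": [[[0,0,0],[-0.015,0.002,0],1],[[0,0,0],[-0.03,0.004,0],1],[[0,0,0],[-0.05,0.006,0.03],1],[[0,0,0],[-0.09,0.006,0.07],1],[[0,0,0],[-0.12,0.02,0.1],1],[[0,0,0],[-0.12,0.06,0.14],1],[[0,0,0],[-0.12,0.1,0.14],1],[[0,0,0],[-0.12,0.14,0.14],1],[[0,0,0],[-0.12,0.18,0.14],1],[[0,0,0],[-0.12,0.22,0.14],1],[[0,0,0],[-0.12,0.22,0.14],1],[[0,0,0],[-0.12,0.22,0.14],1]]}}

```text
t: 8.85
ee_pos: [0.3336, 0.1552, 0.2539]
eef_rot: [0.103, 1.566, -0.099]
contact_force: [-0.1, -0.6, 0.3]
width: -0.002
```

```bash
python3 - <<'E'
from h import *
s=sense();print(s['t'],s['ee_pos'],s['contact_force'])
side("pics/s8.png")
g=grab_frame("top")[:,:,::-1]; cv2.imwrite("pics/t8full.png",g)
cv2.imwrite("pics/t8.png",cv2.resize(g[138:263,270:400],(624,600),interpolation=cv2.INTER_CUBIC))
E
```

```text
8.85 [0.33358748 0.1551525  0.25386981] [-0.14558257 -0.63453519  0.33777471]
```

View pics/s8.png

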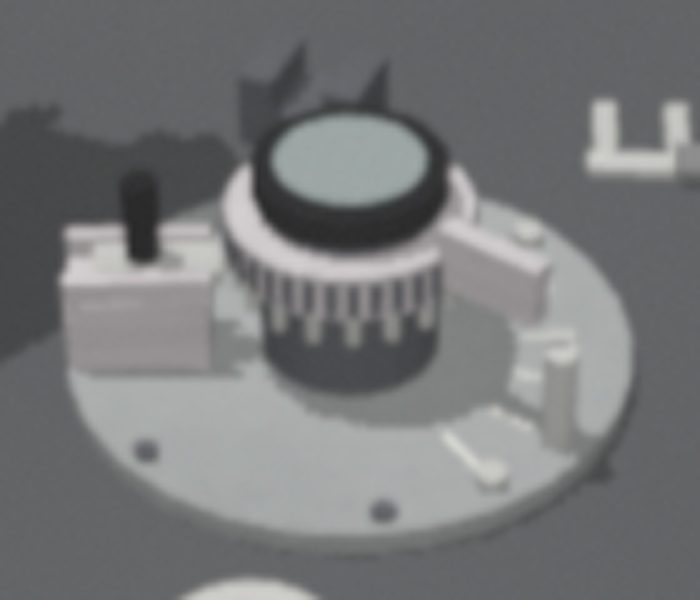

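View pics/t8.png

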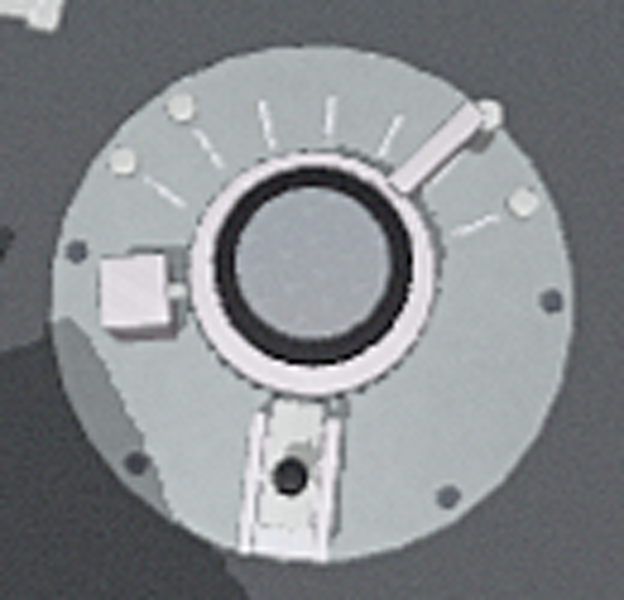

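```bash
python3 - <<'E'
from h import *
T=lambda a,b:(270+(a+.5)/4.8-.5,138+(b+.5)/4.8-.5)
S=lambda a,b:(255+(a+.5)/5-.5,175+(b+.5)/5-.5)
c=np.array([.5645,-.083])
for P in (ray("top",*T(290,470),.113),ray("side",*S(140,180),.113)): print("knob r",np.hypot(*(P[:2]-c)))
d=cv2.absdiff(cv2.imread("pics/t8full.png"),cv2.imread("pics/top0.png"))
for n,(x0,x1,y0,y1) in dict(ring=(400,440,208,248),vb=(238,272,174,214),br=(470,512,225,272)).items(): print(n,(d[y0:y1,x0:x1].max(2)>40).sum())
print(sign_off())
E
```

```text
knob r 0.09674401940983654
knob r 0.09849753626426438
ring 0
vb 0
br 0
the job is handed in; nothing more can be done
None
```

I turned the collar one click, from -20° to the stop marked by the index pin at -40°. I then pushed the lock bolt home and handed the job in; `sign_off` gave no verdict.

- **Lever:** with the bolt still drawn out, it measured about -47.6° in world axes against -47.6° for the pin. In the last pictures, after locking, it had not moved.
- **Lock bolt:** it stopped hard at the computed home position, and the force rose to about 18 N along x without further travel. From the cameras the knob is 97 to 98 mm from the axis, against 100 mm when home. The small difference is about the calibration error.
- **Bystanders:** the ring gauge, V-block and bracket show no change between the first and last top views.
- **Robot:** it had withdrawn, clear of everything, with about 0.7 N measured on the tool. The robot clock read about 9 s at hand-in, against the 61 s limit.

No check failed.

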